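Take the tape cassette out of the label printer and show how much is left

ROBOT

A 6-joint arm with a two-finger parallel gripper is mounted at the origin on the work surface. World frame = base frame: x ahead of the robot, y to its left, z up, the work surface at z = 0. Lengths are in m, angles in degrees, forces in N, time in s.
With the tool pointing down it reaches from about 0.3 to 0.75 m from the base axis. Payload 8.5 kg.
Tool frame: the origin (TCP) lies between the finger pads; the fingertips stand 17 mm ahead of it and the grasp point (between the pads) lies 2 mm behind it; z points along the fingers, y is the direction in which the jaws open and shut (so a half turn about z gives the same grasp; the last joint's range is limited). The gripper opens to 85 mm and grips with 20 to 120 N. Pads are 22 mm wide; open, the fingers measure 114 mm over their backs; the gripper's body (76 mm by 85 mm) begins 54 mm behind the grasp point. The pads swing forward as they close: fully open they stand 13 mm farther back than shut.
Start: joints at [60.315, 21.807, 74.336, -0, 83.858, -12.336], TCP at [0.164, 0.525, 0.248] pointing down, gripper open.
Joint ranges: [-178.18, 178.18], [-50.72, 133.34], [12.68, 142.11], [-81.47, 261.47], [9.98, 163.14], [-165.26, 165.26]. Speed limits (degrees/s): [136.94, 136.94, 180, 180, 180, 180].

INTERFACE

Orientations are given as a 3x3 rotation matrix whose columns are the frame's x, y, z axes.
In Python, from rig import readout, eyes, env gives the robot as it stands.
- The arm moves only by the tool arm_command, never from a script. Its argument "rows" is text: rows parted by semicolons, each of 7 numbers parted by spaces: the closure, from 0 (fully open) to 1 (shut), then the shift along the tool's x, y, z in mm, then the turn, a rotation vector about the tool's x, y, z in degrees. In form: grip dx dy dz rx ry rz; .... A call has 1 to 5 rows; each row shifts and turns the commanded pose from where the row before left it, along the tool's axes as they then stand; what a row does not reach is not made up. A row lasts 1/12 s, in which the tool goes at most 41.7 mm and 7.16 degrees, less where a joint would pass 70% of its speed; a pose out of reach is approached as far as the arm can. A call with a gripper value outside its range is refused whole. The fingers move at their own pace and stop on an object; "squeeze" is the grip in N (left out, the last holds). Time passes only in rows, so rows that do not move let the fingers close. It gives the time, the measured TCP pose, the force and the opening at its end, in the units of the state.
- readout.observe(): the state, without advancing time (a new reading comes with each control period).
- eyes.get_image(name): name is "side" or "top"; returns the picture (400x640x3 uint8, red, green, blue); there is no depth.
- eyes.camera_model(name): a dict with "mtx" (3x3 intrinsics, pixels), "view" (4x4, takes a point from world to camera coordinates). Camera axes: x right, y up, looking along -z (the intrinsics and any distortion apply to the point x, -y, -z); pixel columns grow to the right and rows downward; lengths in m; the calibration is good to about 2 mm. A picture is of the moment at which its call begins. camera_model takes no time and is no camera call.
- env.close_job(): hands the job in, once; it reports no verdict.
The state is a dict: "time_s": time; "q": joint angles; "qvel": joint speeds; "joint_efforts": joint torques, N m; "position": TCP position; "tool_rot": TCP orientation; "ft_force": force on the tool from outside, world axes, zero at the start; "wrist_torque": the same for the moment, N m; "grip_width": finger opening in m.
Only numpy, scipy, OpenCV 4.12 (cv2) and the standard library are available. Lean on these libraries where they do the work, as an engineer would, in place of code of your own. Each camera call takes 0.05 s, during which the arm holds its last target. There are 200 camera calls.

TASK

The label printer on the paint-packing desk may be running out of tape: swing its cover up and all the way open, leave it open, and lift the yellow tape cassette out of the bay underneath. Hold the cassette up beside the printer (off to its left or right, not over it or in front of it), level and at least 20 cm above the desk, with its dark window facing straight across to the far side of the desk so that the colleague there can see the tape. Do not disturb the paint cups and the glue bottle, and finish while still holding the cassette up and keeping it still.

Things in the scene. Friction and masses are not known exactly. Their poses are not given: they have to be found in the camera images.
- printer: white label printer, 210 mm deep (x), 190 wide (y), fixed. Origin: centre of its footprint on the desk; +x to its back (hinge side), +y to its left. Keyboard at the front (x -107 to -33 mm) 37 high; behind it a flat deck 55 high. On it the cover: 96 wide, x -35 to +95, top at 95 when shut. Under the cover a bay 74 x 52 mm centred at x 25, y 0, 14 deep, floor 41 above the desk
- cover (a joint): hinge of the printer's cover, rad: 0 = shut, grows as the front edge swings up and back, stop at 1.85 (leaning back a little past upright). Starts anywhere from shut to slightly ajar (0.2). The hinge is stiff (about 0.09 N m): the cover stays at whatever angle it is left
- cover_tab (a point): blue thumb tab at the middle of the cover's front edge: 24 mm wide (y), 8 thick, sticking 24 mm out of the cover's front. The point: middle of its thickness and width, 13 mm out from the cover's front face; 143 mm from the hinge line and 6 mm above it when shut (64 above the desk). Its axes turn with the cover and are the printer's when shut
- cover_hinge (a point): middle of the cover's hinge line, at the printer's back edge (95 mm behind the printer's origin, 58 mm above the desk); the hinge line runs along the printer's y
- cassette: yellow tape cassette, 70 mm (x) by 48 (y) by 42 high, 60 to 130 g, loose in the bay (2 mm play, no latch), hidden by the shut cover. Origin: centre of its underside, 41 mm above the desk while in the bay; so it stands 28 mm proud of the printer's deck and can be gripped by its 48 mm width. Its +x end has the dark window and points to the printer's back while in the bay
- cassette_window (a point): centre of the dark window in the cassette's +x end, 35 mm from the middle of the cassette and 24 mm above its underside; the dark strip also shows along that edge of the cassette's top
- desk_near (a point): an unmarked point on the desk top, on the x axis of the robot's base; its own x axis points straight across the desk, from the robot's side to the far side (= the base's x axis)
- desk_far (a point): an unmarked point on the desk top 250 mm beyond desk_near; the line from desk_near to desk_far points straight across to the far side of the desk
- cup_red: bystander: lidded clear cup of red paint, 66 mm wide, 47 mm high, origin at the centre of its base
- cup_blue: bystander: the same with blue paint
- cup_yellow: bystander: the same with orange-yellow paint
- glue_bottle: bystander: white bottle with a red cap, 52 mm wide, 130 mm high, origin at the centre of its base

How it is judged:
By the outcome, as a careful person would: the job done as asked, in the order asked, and still so for the second after the job is handed in, while the arm keeps its last pose, push and grip.
It also fails if it takes over 48 s, if anything falls off the work surface, if the arm or the gripper's body presses on something with over 40 N, if the wrist force passes 120 N, or if a joint passes its speed limit or range.

## Working session

There is one attempt and no reset: what is moved stays moved. The work goes in short steps, Python scripts to look and compute and a tool call to move; the robot and the scene stay as the last step left them, time stands still between calls to the robot, and variables do not carry over. Pictures are saved under pics/ and viewed, about 8 in all and at most 12, crops included, and the job is handed in when it is done.

Besides the shell and the picture viewer there is one more tool, called by a JSON object that holds its "name" and its "arguments". arm_command: Moves the arm, as the interface text tells. Its arguments: {"type":"object","properties":{"rows":{"type":"string"},"squeeze":{"type":"number"}},"required":["rows"]}

```bash
mkdir -p pics; cat > h.py <<'E'
import numpy as np, cv2
from rig import readout, eyes, env
def snap(n,f):
    im=eyes.get_image(n); cv2.imwrite('pics/'+f,cv2.cvtColor(im,cv2.COLOR_RGB2BGR)); return im
def ray(n,u,v):
    c=eyes.camera_model(n); K=np.array(c['mtx']);V=np.array(c['view'])
    d=np.linalg.inv(K)@[u,v,1]; d=np.array([d[0],-d[1],-d[2]])
    R=V[:3,:3]; return -R.T@V[:3,3], R.T@d
def onz(n,u,v,z):
    o,d=ray(n,u,v); return o+d*(z-o[2])/d[2]
def proj(n,p):
    c=eyes.camera_model(n); K=np.array(c['mtx']);V=np.array(c['view'])
    q=V[:3,:3]@np.array(p)+V[:3,3]; q=K@[q[0],-q[1],-q[2]]; return q[:2]/q[2]
E
python3 - <<'E'
from h import *
snap('top','t0.png');snap('side','s0.png')
for n in('top','side'):
    c=eyes.camera_model(n);print(c)
print(readout.observe())
E
```

```text
{'mtx': array([[396.36041476,   0.        , 313.24691509],
       [  0.        , 396.36041476, 197.55612794],
       [  0.        ,   0.        ,   1.        ]]), 'view': array([[ 0.014511  , -0.99986292, -0.007973  ,  0.02231071],
       [ 0.98999963,  0.01324792,  0.14044651, -0.57311911],
       [-0.14032163, -0.00993129,  0.99005617, -0.76839666],
       [ 0.        ,  0.        ,  0.        ,  1.        ]])}
{'mtx': array([[454.17008569,   0.        , 319.14605783],
       [  0.        , 454.17008569, 193.79139451],
       [  0.        ,   0.        ,   1.        ]]), 'view': array([[ 0.99397996, -0.10800747,  0.0183911 , -0.54014377],
       [ 0.06937964,  0.7504174 ,  0.65731286, -0.13681128],
       [-0.0847957 , -0.65207984,  0.75339337, -0.83398935],
       [ 0.        ,  0.        ,  0.        ,  1.        ]])}
{'time_s': 0.1, 'q': array([ 6.03139881e+01,  2.18376077e+01,  7.43778276e+01,  2.93377928e-04,
        8.38574485e+01, -1.23365676e+01]), 'qvel': array([ 0.04257416, -0.07975892, -0.15282781,  0.08733522,  0.01379563,
        0.02207707]), 'joint_efforts': array([ 5.36787120e-03, -4.49224341e+01, -2.31656492e+01, -9.80196933e-05,
        3.68158813e-03, -5.86433566e-05]), 'position': array([0.16390233, 0.52477247, 0.24778423]), 'tool_rot': array([[-9.54503568e-01,  2.98198820e-01, -6.34408224e-04],
       [ 2.98199366e-01,  9.54502971e-01, -1.10258748e-03],
       [ 2.76754250e-04, -1.24160381e-03, -9.99999191e-01]]), 'ft_force': array([0.08220243, 0.17467783, 0.47481073]), 'wrist_torque': array([-0.04333854,  0.05820977,  0.04752233]), 'grip_width': 0.0854436466281388}
```

View pics/t0.png

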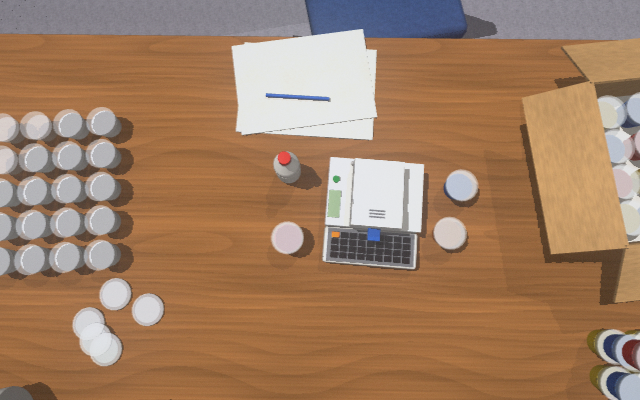

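View pics/s0.png

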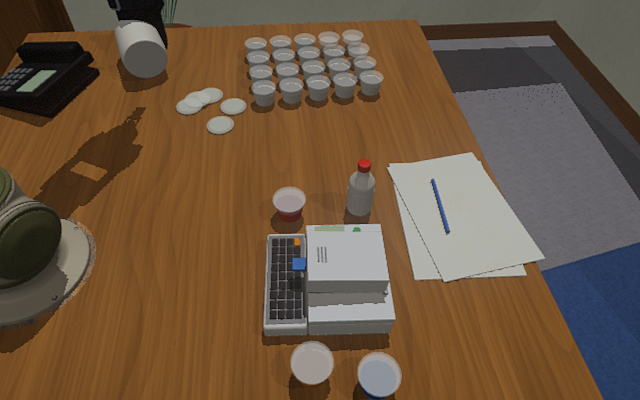

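The top view shows the printer at about (322–424, 157–268) with the blue tab at (373,235). The glue bottle is at (287,165), with cups at (287,238), (461,185) and (450,233). In the side view the tab is at (299,264). Next I'll measure the tab blob and the printer outline.

```bash
python3 - <<'E'
from h import *
ims={n:cv2.cvtColor(cv2.imread(f'pics/{n[0]}0.png'),cv2.COLOR_BGR2RGB) for n in('top','side')}
box={'top':(318,425,150,275),'side':(260,400,220,340)}
rays=[]
for n,im in ims.items():
    x0,x1,y0,y1=box[n]; h=cv2.cvtColor(im,cv2.COLOR_RGB2HSV)[y0:y1,x0:x1]
    m=cv2.inRange(h,(100,150,80),(125,255,255)); k,l,s,c=cv2.connectedComponentsWithStats(m)
    for i in range(1,k):
        if s[i,4]>10: print(n,'tab',s[i]+[x0,y0,0,0,0],c[i]+[x0,y0])
    j=1+np.argmax(s[1:,4]); rays.append(ray(n,*(c[j]+[x0,y0])))
    h=cv2.cvtColor(im,cv2.COLOR_RGB2HSV)
    m=cv2.inRange(h,(0,0,60),(180,70,255)); mm=np.zeros_like(m); mm[y0-5:y1+5,x0-5:x1+5]=m[y0-5:y1+5,x0-5:x1+5]
    cs,_=cv2.findContours(mm,0,2); cc=max(cs,key=cv2.contourArea); r=cv2.minAreaRect(cc); print(n,r,cv2.boxPoints(r)); print(cv2.approxPolyDP(cc,4,True)[:,0].tolist())
(o1,d1),(o2,d2)=rays
t=np.linalg.lstsq(np.c_[d1,-d2],o2-o1,rcond=None)[0]; print(o1+d1*t[0],o2+d2*t[1])
a=cv2.resize(ims['top'][150:275,315:430],None,fx=4,fy=4,interpolation=2)
b=cv2.resize(ims['side'][215:340,255:400],None,fx=4,fy=4,interpolation=2)
b=cv2.resize(b[:,:],(340*1,500)) if 0 else b
o=np.hstack([a,b]); o=cv2.resize(o,None,fx=.76,fy=.76); print(o.shape)
cv2.imwrite('pics/c0.png',o[...,::-1])
E
```

```text
top tab [368 228  12  13 133] [373.39849624 234.42857143]
top ((373.4655456542969, 212.41380310058594), (97.32930755615234, 106.71344757080078), 4.763641834259033) [[320.53796 261.54483]
 [329.40002 155.20001]
 [426.39313 163.28278]
 [417.53107 269.6276 ]]
[[330, 157], [322, 259], [413, 269], [415, 233], [421, 228], [423, 164]]
side tab [292 258  14  12 148] [298.5472973  263.23648649]
side ((327.9117431640625, 279.38018798828125), (110.33303833007812, 132.25335693359375), 88.60282135009766) [[260.4596  225.84244]
 [392.67365 222.6177 ]
 [395.3639  332.91794]
 [263.14984 336.14267]]
[[380, 224], [306, 225], [305, 236], [269, 234], [264, 334], [388, 332], [395, 318]]
[ 0.49760982 -0.08656718  0.07725112] [ 0.49783054 -0.08656259  0.07726154]
(380, 790, 3)
```

View pics/c0.png

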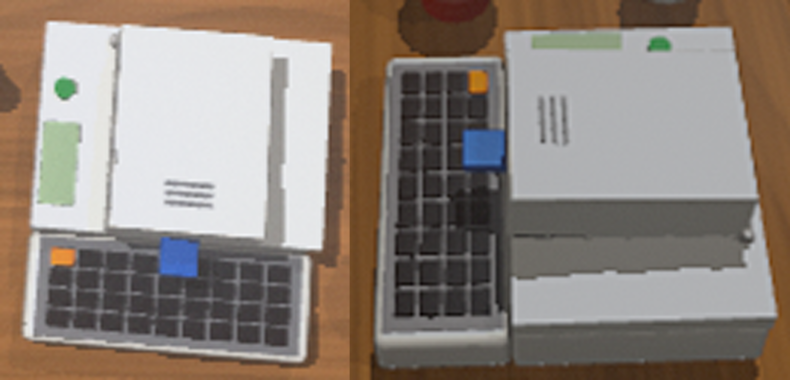

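The crop shows the cover slightly ajar (dark gap along its side) and the tab clear above the keyboard. The deck corners are at about (330,157), (424,164), (326,226) and (421,232).

```bash
python3 - <<'E'
from h import *
print('cam',ray('top',0,0)[0], ray('side',0,0)[0])
P=np.array([onz('top',*p,.055)[:2] for p in [(330.1,157.2),(423.9,164.1),(325.9,226.3),(421.3,231.9)]]+[onz('top',*p,.037)[:2] for p in [(322.9,261.2),(415,268.8)]])
L=np.array([(105,95),(105,-95),(-33,95),(-33,-95),(-105,95),(-105,-95)])/1000
lc,pc=L.mean(0),P.mean(0); H=(L-lc).T@(P-pc); a=np.arctan2(H[0,1]-H[1,0],H[0,0]+H[1,1])
R=np.array([[np.cos(a),-np.sin(a)],[np.sin(a),np.cos(a)]]); t=pc-R@lc
print(np.degrees(a),t); print(((P-(L@R.T+t))*1000).round(1))
loc=lambda p:R.T@(np.array(p)-t)
print('tab local',loc([.4977,-.0866])); print('hinge',R@[.095,0]+t,'cass',R@[.025,0]+t)
for n,u,v,z in [('glue',284,158,.13),('y?',287.5,238,.047),('r',461,185,.047),('r2',450,233,.047)]: 
  q=onz('top',u,v,z);print(n,q,loc(q[:2]))
for z in(.055,.06): print([loc(onz('side',*p,z)[:2]) for p in [(305.,331),(395,329)]])
E
```

```text
cam [0.45924129 0.02226912 0.84142631] [ 0.47566528 -0.49950163  0.7281837 ]
-3.627916224123803 [ 0.54293528 -0.0909136 ]
[[ 0.3 -0.1]
 [ 0.4 -0.4]
 [-2.5 -1.8]
 [ 1.1 -0.6]
 [ 0.6 -1.4]
 [ 0.3  4.4]]
tab local [-0.04541758  0.00144261]
hinge [ 0.6377449 -0.0969249] cass [ 0.56788518 -0.09249552]
glue [0.63285927 0.08428552 0.13      ] [0.07865774 0.18053812]
y? [0.48959907 0.0804573  0.047     ] [-0.06407313  0.16765253]
r [ 0.60155374 -0.26893493  0.047     ] [ 0.0697656  -0.17395539]
r2 [ 0.5041232  -0.24341365  0.047     ] [-0.02908459 -0.15465035]
[array([-0.03726615, -0.108166  ]), array([ 0.10367805, -0.11003592])]
[array([-0.03729597, -0.11042289]), array([ 0.10260138, -0.11227892])]
```

```bash
cat >> h.py <<'E'
from scipy.spatial.transform import Rotation as Ro, Slerp
YAW=np.radians(-3.63); T=np.array([.5429,-.0909,0]); RP=Ro.from_euler('z',YAW).as_matrix()
def tool(tilt,yaw=YAW):
    "tool down, jaws along y of yawed frame, tool z tilted forward by tilt deg"
    return Ro.from_euler('z',yaw).as_matrix()@Ro.from_euler('y',-tilt,degrees=True).as_matrix()@np.diag([-1.,1,-1])
def loc(x,y,z): return RP@[x,y,z]+T
def plan(wps,p=None,R=None,grip=0):
    "wps: (pos,rot,nrows). prints per-row increments; shift in tool axes before the turn"
    o=readout.observe(); p=np.array(o['position']) if p is None else p; R=np.array(o['tool_rot']) if R is None else R
    for q,Q,n in wps:
        rv=Ro.from_matrix(R.T@Q).as_rotvec(degrees=True)/n; dr=Ro.from_rotvec(rv,degrees=True).as_matrix()
        s=(q-p)/n; print(n,'rows, each world step mm',(s*1000).round(1))
        for i in range(n):
            d=R.T@s*1000; print('  %g %.1f %.1f %.1f %.2f %.2f %.2f;'%(grip,*d,*rv),end='' if i%5<4 else '\n'); R=R@dr
        print(); p=q
E
python3 - <<'E'
from h import *
t=40;Q=tool(t); g=loc(-.0525,0,.075)
print(g); a=Q[:,2]
plan([(g-.1*a+[0,0,.05],Q,22)])
print(g-.1*a)
E
```

```text
[ 0.49050533 -0.08757606  0.075     ]
22 rows, each world step mm [ 11.9 -27.6  -2.1]
  0 -19.6 -22.8 2.1 -0.22 -1.81 -0.60;  0 -19.3 -23.0 2.6 -0.22 -1.81 -0.60;  0 -19.0 -23.3 3.2 -0.22 -1.81 -0.60;  0 -18.6 -23.5 3.7 -0.22 -1.81 -0.60;  0 -18.3 -23.7 4.2 -0.22 -1.81 -0.60;
  0 -17.9 -23.9 4.6 -0.22 -1.81 -0.60;  0 -17.5 -24.1 5.1 -0.22 -1.81 -0.60;  0 -17.1 -24.3 5.6 -0.22 -1.81 -0.60;  0 -16.6 -24.5 6.0 -0.22 -1.81 -0.60;  0 -16.2 -24.7 6.4 -0.22 -1.81 -0.60;
  0 -15.7 -24.9 6.8 -0.22 -1.81 -0.60;  0 -15.2 -25.1 7.2 -0.22 -1.81 -0.60;  0 -14.7 -25.2 7.6 -0.22 -1.81 -0.60;  0 -14.2 -25.4 8.0 -0.22 -1.81 -0.60;  0 -13.7 -25.6 8.3 -0.22 -1.81 -0.60;
  0 -13.2 -25.8 8.6 -0.22 -1.81 -0.60;  0 -12.6 -25.9 8.9 -0.22 -1.81 -0.60;  0 -12.0 -26.1 9.2 -0.22 -1.81 -0.60;  0 -11.5 -26.3 9.5 -0.22 -1.81 -0.60;  0 -10.9 -26.4 9.7 -0.22 -1.81 -0.60;
  0 -10.3 -26.6 10.0 -0.22 -1.81 -0.60;  0 -9.7 -26.7 10.2 -0.22 -1.81 -0.60;
[ 0.42635553 -0.08350638  0.15160444]
```

{"name": "arm_command", "arguments": {"rows": "0 -21.6 -25.1 2 0 0 0;0 -21.6 -25.1 2 0 0 0;0 -21.6 -25.1 2 0 0 0;0 -21.6 -25.1 2 0 0 0;0 -21.6 -25.1 2 0 0 0", "squeeze": 25}}

```text
time_s: 0.52
position: [0.2297, 0.3714, 0.238]
tool_rot: [[-0.955, 0.298, -0.0], [0.298, 0.955, -0.0], [0.0, -0.001, -1.0]]
ft_force: [0.8, -0.4, -0.5]
grip_width: 0.0857
```

{"name": "arm_command", "arguments": {"rows": "0 -21.6 -25.1 2 0 0 0;0 -21.6 -25.1 2 0 0 0;0 -21.6 -25.1 2 0 0 0;0 -21.6 -25.1 2 0 0 0;0 -21.6 -25.1 2 0 0 0"}}

```text
time_s: 0.93
position: [0.2954, 0.2195, 0.2282]
tool_rot: [[-0.955, 0.298, -0.0], [0.298, 0.955, -0.0], [0.0, -0.0, -1.0]]
ft_force: [0.8, 0.4, -0.4]
grip_width: 0.0855
```

{"name": "arm_command", "arguments": {"rows": "0 -21.6 -25.1 2 0 0 0;0 -21.6 -25.1 2 0 0 0;0 -21.6 -25.1 2 0 0 0;0 -21.6 -25.1 2 0 0 0;0 -21.6 -25.1 2 0 0 0"}}

```text
time_s: 1.35
position: [0.3611, 0.0673, 0.2182]
tool_rot: [[-0.954, 0.298, -0.0], [0.298, 0.954, 0.0], [0.0, 0.0, -1.0]]
ft_force: [0.9, 0.3, 0.5]
grip_width: 0.0856
```

{"name": "arm_command", "arguments": {"rows": "0 -21.6 -25.1 2 0 0 0;0 -21.6 -25.1 2 0 0 0;0 -21.6 -25.1 2 0 0 0;0 -21.6 -25.1 2 0 0 0;0 -21.6 -25.1 2 0 0 0"}}

```text
time_s: 1.77
position: [0.4268, -0.0847, 0.2081]
tool_rot: [[-0.954, 0.299, -0.0], [0.299, 0.954, 0.0], [0.0, 0.0, -1.0]]
ft_force: [-0.2, 0.4, 0.2]
grip_width: 0.0856
```

{"name": "arm_command", "arguments": {"rows": "0 0 0 0 0 0 -6.85;0 0 0 0 0 0 -6.85;0 0 0 0 0 -6.7 0;0 0 0 0 0 -6.7 0;0 0 0 0 0 -6.7 0"}}

```text
time_s: 2.18
position: [0.4268, -0.0832, 0.2085]
tool_rot: [[-0.935, 0.064, 0.348], [0.06, 0.998, -0.024], [-0.349, -0.001, -0.937]]
ft_force: [-0.0, 0.7, -0.0]
grip_width: 0.0851
```

{"name": "arm_command", "arguments": {"rows": "0 0 0 0 0 -6.7 0;0 0 0 0 0 -6.7 0;0 0 0 0 0 -6.5 0"}}

```text
time_s: 2.43
position: [0.4264, -0.0815, 0.208]
tool_rot: [[-0.789, 0.06, 0.611], [0.049, 0.998, -0.034], [-0.612, 0.004, -0.791]]
ft_force: [1.2, 1.4, -0.7]
grip_width: 0.0851
```

```bash
python3 - <<'E'
from h import *
Q=tool(40); g=loc(-.0525,0,.075); a=Q[:,2]
o=readout.observe(); print(o['time_s'],o['position'],o['q'],o['ft_force']); print(o['tool_rot'].round(3),Q.round(3))
plan([(g-.1*a,Q,5),(g+.002*a,Q,5)])
E
```

```text
2.4333 [ 0.42636609 -0.08145315  0.20800684] [ -38.72737846    1.70790411  119.25882836   40.20040664   33.50785402
 -154.32386628] [ 1.21089411  1.35614125 -0.65564864]
[[-0.789  0.06   0.611]
 [ 0.049  0.998 -0.034]
 [-0.612  0.004 -0.791]] [[-0.765  0.063  0.641]
 [ 0.049  0.998 -0.041]
 [-0.643  0.    -0.766]]
5 rows, each world step mm [ -0.   -0.4 -11.3]
  0 6.9 -0.5 8.9 0.06 -0.45 0.01;  0 7.0 -0.4 8.9 0.06 -0.45 0.01;  0 7.0 -0.4 8.8 0.06 -0.45 0.01;  0 7.1 -0.4 8.8 0.06 -0.45 0.01;  0 7.2 -0.4 8.7 0.06 -0.45 0.01;

5 rows, each world step mm [ 13.1  -0.8 -15.6]
  0 -0.0 -0.0 20.4 -0.00 -0.00 0.00;  0 -0.0 -0.0 20.4 -0.00 -0.00 0.00;  0 -0.0 -0.0 20.4 -0.00 -0.00 0.00;  0 -0.0 -0.0 20.4 -0.00 -0.00 0.00;  0 -0.0 -0.0 20.4 -0.00 -0.00 0.00;
```

{"name": "arm_command", "arguments": {"rows": "0 0 0 0 0 1 7.1;0 0 0 0 0 0 7.1;0 0 0 0 0 0 7.1;0 0 0 0 0 0 7.1;0 0 0 0 0 0 7.1"}}

```text
time_s: 2.85
position: [0.4273, -0.0814, 0.208]
tool_rot: [[-0.617, 0.516, 0.594], [0.625, 0.78, -0.029], [-0.479, 0.354, -0.804]]
ft_force: [-0.8, -0.4, 0.3]
grip_width: 0.0856
```

{"name": "arm_command", "arguments": {"rows": "0 0 0 0 0 0 7.1;0 0 0 0 0 0 7.1;0 0 0 0 0 0 7.1;0 0 0 0 0 0 7.1;0 0 0 0 0 0 7.1"}}

```text
time_s: 3.27
position: [0.4273, -0.0814, 0.208]
tool_rot: [[-0.203, 0.778, 0.594], [0.962, 0.273, -0.029], [-0.184, 0.566, -0.804]]
ft_force: [0.2, 0.3, 0.6]
grip_width: 0.0853
```

{"name": "arm_command", "arguments": {"rows": "0 0 0 0 0 0 7.1;0 0 0 0 0 0 7.1;0 0 0 0 0 0 7.1;0 0 0 0 0 0 7.1;0 0 0 0 0 0 7.1"}}

```text
time_s: 3.68
position: [0.4273, -0.0814, 0.208]
tool_rot: [[0.287, 0.751, 0.594], [0.941, -0.337, -0.029], [0.179, 0.568, -0.804]]
ft_force: [1.6, -0.1, 0.6]
grip_width: 0.0853
```

{"name": "arm_command", "arguments": {"rows": "0 0 0 0 0 0 7.1;0 0 0 0 0 0 7.1;0 0 0 0 0 0 7.1;0 0 0 0 0 0 7.1;0 0 0 0 0 0 7.1"}}

```text
time_s: 4.1
position: [0.4273, -0.0814, 0.208]
tool_rot: [[0.67, 0.445, 0.594], [0.571, -0.821, -0.029], [0.475, 0.359, -0.804]]
ft_force: [0.0, -1.0, -0.1]
grip_width: 0.085
```

{"name": "arm_command", "arguments": {"rows": "0 0 0 0 0 0 7.1;0 0 0 0 0 0 7.1;0 0 0 0 0 0 7.1;0 0 0 0 0 0 7.1;0 0 0 0 0 0 7.1"}}

```text
time_s: 4.52
position: [0.4273, -0.0814, 0.208]
tool_rot: [[0.804, -0.026, 0.594], [-0.012, -1.0, -0.029], [0.595, 0.016, -0.804]]
ft_force: [0.1, -0.1, 0.5]
grip_width: 0.0853
```

```bash
cat >> h.py <<'E'
def toolf(tilt,yaw=YAW): return tool(tilt,yaw)@np.diag([-1.,-1,1])
E
python3 - <<'E'
from h import *
Q=toolf(38); g=loc(-.0525,0,.075); a=Q[:,2]
o=readout.observe(); print(o['time_s'],o['position'],o['q'],o['ft_force']); print(o['tool_rot'].round(3),Q.round(3))
plan([(g-.08*a,Q,5),(g+.002*a,Q,5)])
E
```

```text
4.5167 [ 0.42730696 -0.08140458  0.20797751] [-38.24488949   1.94569658 118.28898238  37.49070437  34.58171241
  26.3687874 ] [ 0.1356839  -0.08438472  0.48821514]
[[ 0.804 -0.026  0.594]
 [-0.012 -1.    -0.029]
 [ 0.595  0.016 -0.804]] [[ 0.786 -0.063  0.614]
 [-0.05  -0.998 -0.039]
 [ 0.616  0.    -0.788]]
5 rows, each world step mm [  2.8  -0.6 -14. ]
  0 -6.1 0.3 12.9 -0.11 0.29 0.45;  0 -6.1 0.3 12.9 -0.11 0.29 0.45;  0 -6.2 0.4 12.9 -0.11 0.29 0.45;  0 -6.2 0.4 12.8 -0.11 0.29 0.45;  0 -6.3 0.4 12.8 -0.11 0.29 0.45;

5 rows, each world step mm [ 10.1  -0.6 -12.9]
  0 -0.0 0.0 16.4 -0.00 0.00 0.00;  0 -0.0 0.0 16.4 -0.00 0.00 0.00;  0 -0.0 0.0 16.4 -0.00 0.00 0.00;  0 -0.0 0.0 16.4 -0.00 0.00 0.00;  0 -0.0 0.0 16.4 -0.00 0.00 0.00;
```

{"name": "arm_command", "arguments": {"rows": "0 -6.1 0.3 12.9 -0.1 0.3 0.45;0 -6.1 0.3 12.9 -0.1 0.3 0.45;0 -6.2 0.4 12.9 -0.1 0.3 0.45;0 -6.2 0.4 12.8 -0.1 0.3 0.45;0 -6.3 0.4 12.8 -0.1 0.3 0.45"}}

```text
time_s: 4.93
position: [0.4414, -0.0849, 0.1375]
tool_rot: [[0.786, -0.059, 0.615], [-0.044, -0.998, -0.039], [0.616, 0.003, -0.788]]
ft_force: [0.2, 0.2, -0.3]
grip_width: 0.0853
```

{"name": "arm_command", "arguments": {"rows": "0 0 0 16 0 0 0;0 0 0 16 0 0 0;0 0 0 16 0 0 0;0 0 0 16 0 0 0"}}

```text
time_s: 5.27
position: [0.4812, -0.0873, 0.087]
tool_rot: [[0.787, -0.058, 0.615], [-0.044, -0.998, -0.038], [0.616, 0.003, -0.788]]
ft_force: [-0.2, -0.1, 0.2]
grip_width: 0.0856
```

```bash
python3 - <<'E'
from h import *
o=readout.observe(); print(o['position'],o['q'],o['ft_force'])
a=snap('side','s1.png')[200:350,230:430]; b=snap('top','t1.png')[150:290,290:450]
o=np.hstack([cv2.resize(a,(533,400),interpolation=2)[:, :],cv2.resize(b,(457,400),interpolation=2)]); o=cv2.resize(o,(800,323))
cv2.imwrite('pics/c1.png',o[...,::-1])
E
```

```text
[ 0.48122684 -0.08725631  0.08700016] [-33.23801192  22.98575299 122.83106521  90.00301847  17.74201707
 -24.46532349] [-0.21677557 -0.06787794  0.24577688]
```

View pics/c1.png

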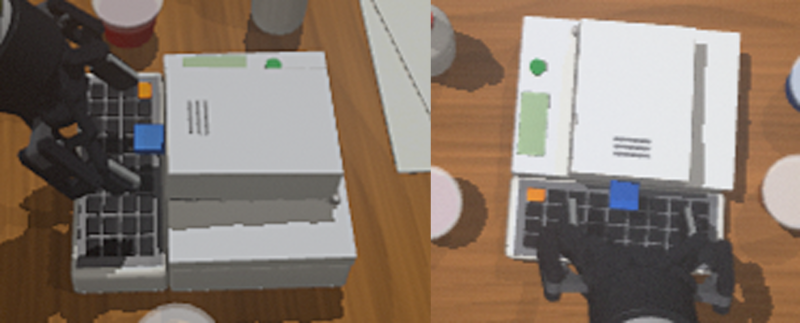

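Both views show the fingers straddling the blue tab symmetrically, just in front of and above it. I'll advance, ease the tilt, and close.

{"name": "arm_command", "arguments": {"rows": "0 0 0 5 0 -2 0;0 0 0 5 0 -2 0;0 0 0 5 0 -2 0;0 0 0 0 0 -2 0"}}

```text
time_s: 5.7
position: [0.4892, -0.0879, 0.0761]
tool_rot: [[0.863, -0.059, 0.502], [-0.049, -0.998, -0.032], [0.503, 0.004, -0.864]]
ft_force: [0.6, 0.7, 0.0]
grip_width: 0.0854
```

{"name": "arm_command", "arguments": {"rows": "1 0 0 0 0 0 0;1 0 0 0 0 0 0;1 0 0 0 0 0 0;1 0 0 0 0 0 0;1 0 0 0 0 0 0", "squeeze": 25}}

```text
time_s: 6.12
position: [0.4892, -0.0873, 0.076]
tool_rot: [[0.862, -0.058, 0.504], [-0.049, -0.998, -0.031], [0.505, 0.002, -0.863]]
ft_force: [-2.3, 15.6, 2.4]
grip_width: 0.0257
```

{"name": "arm_command", "arguments": {"rows": "1 0 0 0 0 0 0;1 0 0 0 0 0 0;1 0 0 0 0 0 0"}}

```text
time_s: 6.37
position: [0.489, -0.0861, 0.0756]
tool_rot: [[0.862, -0.056, 0.503], [-0.049, -0.998, -0.028], [0.504, -0.001, -0.864]]
ft_force: [1.7, 7.6, 1.0]
grip_width: 0.023
```

```bash
python3 - <<'E'
from h import *
o=readout.observe(); print(o['time_s'],o['position'],o['q'],o['ft_force'],o['grip_width'])
# arc plan
R=o['tool_rot'];p=o['position']; g=p-.002*R[:,2]; l=RP.T@(g-T); h=np.array([.095,0,.058]); v=l-h; print('local grasp',l)
r=np.hypot(v[0],v[2]); ph0=np.arctan2(v[2],-v[0]); print(r,ph0)
N=25; w=[]
for k in range(1,N+1):
    ph=ph0+(1.72)*k/N; Q=toolf(30*(1-k/N)-0*k/N)
    gl=h+[-r*np.cos(ph),v[1],r*np.sin(ph)]; G=RP@gl+T; w.append((G+.002*Q[:,2],Q,1))
import io,contextlib
f=io.StringIO()
with contextlib.redirect_stdout(f): plan(w,grip=1)
print('\n'.join(x for x in f.getvalue().split('\n') if ';' in x)); print(w[-1][0])
E
```

```text
6.3667 [ 0.48899012 -0.08611645  0.07563824] [-30.37096859  23.90710232 117.21134094  49.98752053  17.51404972
  17.48042018] [1.69575894 7.59037778 1.04963964] 0.022984903578602656
local grasp [-0.05511216  0.00135223  0.07736587]
0.15135619498680003 0.12830065621235887
  1 6.6 0.0 -8.0 -0.24 -1.45 0.34;
  1 6.9 0.0 -7.7 -0.00 -1.20 0.00;
  1 7.3 -0.0 -7.4 0.00 -1.20 0.00;
  1 7.6 0.0 -7.0 -0.00 -1.20 0.00;
  1 8.0 -0.0 -6.7 0.00 -1.20 -0.00;
  1 8.3 0.0 -6.3 0.00 -1.20 0.00;
  1 8.6 0.0 -5.9 -0.00 -1.20 0.00;
  1 8.8 0.0 -5.4 0.00 -1.20 -0.00;
  1 9.1 -0.0 -5.0 -0.00 -1.20 -0.00;
  1 9.3 -0.0 -4.6 0.00 -1.20 0.00;
  1 9.5 0.0 -4.1 0.00 -1.20 0.00;
  1 9.7 -0.0 -3.6 0.00 -1.20 -0.00;
  1 9.9 0.0 -3.2 -0.00 -1.20 0.00;
  1 10.0 0.0 -2.7 0.00 -1.20 -0.00;
  1 10.1 0.0 -2.2 -0.00 -1.20 -0.00;
  1 10.2 0.0 -1.7 0.00 -1.20 0.00;
  1 10.3 -0.0 -1.2 -0.00 -1.20 -0.00;
  1 10.3 -0.0 -0.7 0.00 -1.20 0.00;
  1 10.4 0.0 -0.2 0.00 -1.20 -0.00;
  1 10.4 0.0 0.3 0.00 -1.20 -0.00;
  1 10.3 -0.0 0.8 -0.00 -1.20 -0.00;
  1 10.3 -0.0 1.3 -0.00 -1.20 -0.00;
  1 10.2 0.0 1.7 0.00 -1.20 0.00;
  1 10.1 -0.0 2.2 -0.00 -1.20 0.00;
  1 10.0 0.0 2.7 0.00 -1.20 0.00;
[ 0.67917681 -0.09819051  0.20156563]
```

{"name": "arm_command", "arguments": {"rows": "1 6.6 0 -8 0 -1.2 0;1 6.9 0 -7.7 0 -1.2 0;1 7.3 0 -7.4 0 -1.2 0;1 7.6 0 -7 0 -1.2 0;1 8 0 -6.7 0 -1.2 0"}}

```text
time_s: 6.78
position: [0.5031, -0.0869, 0.1247]
tool_rot: [[0.912, -0.057, 0.407], [-0.052, -0.998, -0.023], [0.408, -0.0, -0.913]]
ft_force: [2.4, 6.5, -4.8]
grip_width: 0.0234
```

{"name": "arm_command", "arguments": {"rows": "1 8.3 0 -6.3 0 -1.2 0;1 8.6 0 -5.9 0 -1.2 0;1 8.8 0 -5.4 0 -1.2 0;1 9.1 0 -5 0 -1.2 0;1 9.3 0 -4.6 0 -1.2 0"}}

```text
time_s: 7.2
position: [0.5339, -0.0888, 0.1664]
tool_rot: [[0.949, -0.057, 0.31], [-0.054, -0.998, -0.017], [0.31, -0.0, -0.951]]
ft_force: [-1.4, 2.7, -2.3]
grip_width: 0.0228
```

{"name": "arm_command", "arguments": {"rows": "1 9.5 0 -4.1 0 -1.2 0;1 9.7 0 -3.6 0 -1.2 0;1 9.9 0 -3.2 0 -1.2 0;1 10 0 -2.7 0 -1.2 0;1 10.1 0 -2.2 0 -1.2 0"}}

```text
time_s: 7.62
position: [0.5772, -0.0916, 0.1953]
tool_rot: [[0.976, -0.056, 0.21], [-0.055, -0.998, -0.012], [0.21, 0.0, -0.978]]
ft_force: [-3.1, 1.6, -0.1]
grip_width: 0.0232
```

{"name": "arm_command", "arguments": {"rows": "1 10.2 0 -1.7 0 -1.2 0;1 10.3 0 -1.2 0 -1.2 0;1 10.3 0 -0.7 0 -1.2 0;1 10.4 0 -0.2 0 -1.2 0;1 10.4 0 0.3 0 -1.2 0"}}

```text
time_s: 8.03
position: [0.6277, -0.0949, 0.2081]
tool_rot: [[0.993, -0.057, 0.108], [-0.056, -0.998, -0.007], [0.108, 0.001, -0.994]]
ft_force: [-3.2, -0.8, 2.7]
grip_width: 0.0229
```

```bash
python3 - <<'E'
from h import *
o=readout.observe(); print(o['q'],o['ft_force'],o['wrist_torque'])
a=snap('side','s2.png')[120:350,200:480]; b=snap('top','t2.png')[60:290,280:500]
o=np.hstack([a,b]); o=cv2.resize(o,(800,368),interpolation=2)
cv2.imwrite('pics/c2.png',o[...,::-1])
E
```

```text
[-19.92903774  29.47264404  68.47911972   1.77833739  76.07946912
  72.96977416] [-3.19381474 -0.82904526  2.71082493] [-0.04509786  0.74403522 -0.04894641]
```

View pics/c2.png

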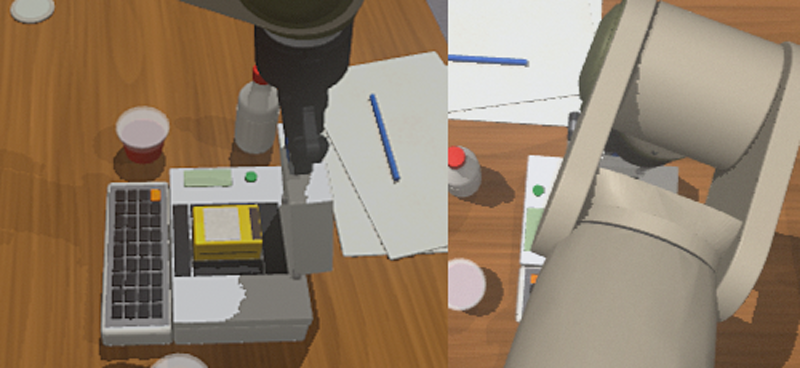

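The side view shows the cover near upright, with the yellow cassette visible in the bay and its dark end toward the back. I'll continue to the stop.

{"name": "arm_command", "arguments": {"rows": "1 10.3 0 0.8 0 -1.2 0;1 10.3 0 1.3 0 -1.2 0;1 10.2 0 1.7 0 -1.2 0;1 10.1 0 2.2 0 -1.2 0;1 10 0 2.7 0 -1.2 0"}}

```text
time_s: 8.55
position: [0.6792, -0.0982, 0.2031]
tool_rot: [[0.998, -0.057, 0.005], [-0.057, -0.998, -0.002], [0.005, 0.002, -1.0]]
ft_force: [-1.3, -0.8, 5.3]
grip_width: 0.023
```

{"name": "arm_command", "arguments": {"rows": "1 5 0 1.6 0 0 0;1 4 0 1.5 0 0 0;1 0 0 0 0 0 0"}}

```text
time_s: 8.8
position: [0.6889, -0.0989, 0.2]
tool_rot: [[0.998, -0.056, 0.008], [-0.056, -0.998, -0.002], [0.008, 0.002, -1.0]]
ft_force: [-0.2, -1.0, 5.0]
grip_width: 0.0231
```

{"name": "arm_command", "arguments": {"rows": "1 4 0 1.5 0 0 0;1 4 0 1.5 0 0 0;1 0 0 0 0 0 0"}}

```text
time_s: 9.05
position: [0.6945, -0.0993, 0.1978]
tool_rot: [[0.998, -0.057, 0.002], [-0.057, -0.998, -0.002], [0.002, 0.002, -1.0]]
ft_force: [-12.4, 0.8, 10.8]
grip_width: 0.0234
```

The wrist force rose to about 16 N while pushing, so the stop is reached. I'll release and lift clear.

{"name": "arm_command", "arguments": {"rows": "0 0 0 0 0 0 0;0 0 0 0 0 0 0;0 0 0 0 0 0 0;0 0 0 0 0 0 0;0 0 0 0 0 0 0"}}

```text
time_s: 9.47
position: [0.6961, -0.0991, 0.1963]
tool_rot: [[0.998, -0.057, 0.006], [-0.057, -0.998, -0.002], [0.006, 0.002, -1.0]]
ft_force: [0.4, 0.4, -0.1]
grip_width: 0.0818
```

{"name": "arm_command", "arguments": {"rows": "0 0 0 -15 0 0 0;0 0 0 -25 0 0 0;0 -30 0 -10 0 0 0;0 -35 0 0 0 0 0;0 -35 0 0 0 0 0"}}

```text
time_s: 9.88
position: [0.5949, -0.0931, 0.2463]
tool_rot: [[0.998, -0.057, 0.007], [-0.057, -0.998, -0.003], [0.007, 0.003, -1.0]]
ft_force: [0.5, -1.0, 1.0]
grip_width: 0.0854
```

```bash
python3 - <<'E'
from h import *
im=snap('side','s3.png')
h=cv2.cvtColor(im,cv2.COLOR_RGB2HSV); m=cv2.inRange(h,(20,120,80),(35,255,255)); m[:240]=0;m[320:]=0;m[:,:300]=0;m[:,400:]=0
cs,_=cv2.findContours(m,0,2); c=max(cs,key=cv2.contourArea); print(cv2.boundingRect(c))
# local prediction
for nm,l in {'top fl':(-.010,.024,.083),'top fr':(-.010,-.024,.083),'top bl':(.06,.024,.083),'top br':(.06,-.024,.083)}.items(): print(nm,proj('side',loc(*l)).round(1))
o=cv2.resize(im[160:330,250:450],(800,680),interpolation=2)[:600]
cv2.imwrite('pics/c3.png',o[...,::-1]); print(readout.observe()['position'])
E
```

```text
(320, 248, 44, 35)
top fl [319.  249.5]
top fr [320.3 274. ]
top bl [359.9 248.4]
top br [362.9 272.8]
[ 0.58784276 -0.09141892  0.24479373]
```

View pics/c3.png

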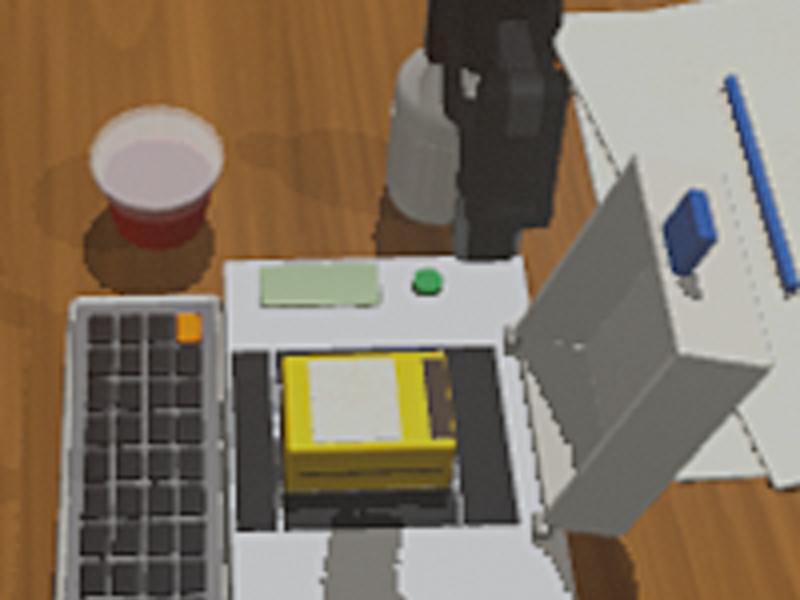

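The cover is fully back past upright, and the cassette sits in the bay at the predicted place, about 1.5 mm further left. Descending to it.

```bash
python3 - <<'E'
from h import *
Q=toolf(0)
plan([(loc(.026,.0015,.17),Q,4),(loc(.026,.0015,.076),Q,4)])
o=readout.observe();print(o['q'],o['time_s'])
c=[proj('side',loc(.095-.143*np.cos(f)+.006*np.sin(f),.0,.058+.143*np.sin(f)+.006*np.cos(f))).round(1) for f in (1.6,1.7,1.8,1.85)]; print(c, 'seen tab ~',250+690/4,160+233/4)
E
```

```text
4 rows, each world step mm [ -4.7   0.1 -18.7]
  0 -4.7 0.2 18.7 0.01 0.03 0.09;  0 -4.7 0.2 18.7 0.01 0.03 0.09;  0 -4.7 0.2 18.7 0.01 0.03 0.09;  0 -4.7 0.2 18.7 0.01 0.03 0.09;
4 rows, each world step mm [  0.    0.  -23.5]
  0 0.0 -0.0 23.5 0.00 -0.00 -0.00;  0 0.0 -0.0 23.5 0.00 -0.00 -0.00;  0 0.0 -0.0 23.5 0.00 -0.00 -0.00;  0 0.0 -0.0 23.5 0.00 -0.00 -0.00;
[-2.02053012e+01  2.65620057e+01  6.71034889e+01 -6.23021463e-02
  8.64364857e+01  7.30739161e+01] 9.9333
[array([398.7, 216.1]), array([408. , 216.6]), array([416.9, 217.7]), array([421.1, 218.4])] seen tab ~ 422.5 218.25
```

The tab is seen at (422.5,218), which matches 1.85 rad, so the cover is fully open.

{"name": "arm_command", "arguments": {"rows": "0 -4.7 0.2 18.7 0 0 0.1;0 -4.7 0.2 18.7 0 0 0.1;0 -4.7 0.2 18.7 0 0 0.1;0 -4.7 0.2 18.7 0 0 0.1;0 0 0 20 0 0 0"}}

```text
time_s: 10.35
position: [0.5772, -0.0931, 0.1507]
tool_rot: [[0.998, -0.065, 0.006], [-0.065, -0.998, -0.003], [0.006, 0.002, -1.0]]
ft_force: [1.6, 0.3, -0.2]
grip_width: 0.0857
```

{"name": "arm_command", "arguments": {"rows": "0 0 0 20 0 0 0;0 0 0 20 0 0 0;0 0 0 20 0 0 0;0 0 0 14 0 0 0;0 0 0 0 0 0 0"}}

```text
time_s: 10.77
position: [0.5769, -0.093, 0.0744]
tool_rot: [[0.998, -0.065, 0.001], [-0.065, -0.998, -0.001], [0.001, 0.001, -1.0]]
ft_force: [-0.0, 0.7, 0.1]
grip_width: 0.0856
```

{"name": "arm_command", "arguments": {"rows": "0 -4 -0.7 0 0 0 0;0 -4 -0.7 0 0 0 0;0 0 0 0 0 0 0"}}

```text
time_s: 11.02
position: [0.5699, -0.0914, 0.0783]
tool_rot: [[0.998, -0.064, 0.007], [-0.064, -0.998, -0.003], [0.007, 0.003, -1.0]]
ft_force: [-0.1, 0.0, -0.8]
grip_width: 0.085
```

{"name": "arm_command", "arguments": {"rows": "1 0 0 0 0 0 0;1 0 0 0 0 0 0;1 0 0 0 0 0 0;1 0 0 0 0 0 0;1 0 0 0 0 0 0", "squeeze": 40}}

```text
time_s: 11.43
position: [0.5705, -0.0917, 0.0777]
tool_rot: [[0.998, -0.065, 0.007], [-0.065, -0.998, -0.003], [0.007, 0.003, -1.0]]
ft_force: [-0.9, -0.2, 5.8]
grip_width: 0.0474
```

{"name": "arm_command", "arguments": {"rows": "1 0 0 0 0 0 0;1 0 0 0 0 0 0;1 0 0 0 0 0 0"}}

```text
time_s: 11.68
position: [0.5706, -0.0916, 0.0778]
tool_rot: [[0.998, -0.065, 0.007], [-0.065, -0.998, -0.003], [0.007, 0.003, -1.0]]
ft_force: [-1.2, -0.0, 5.4]
grip_width: 0.0474
```

{"name": "arm_command", "arguments": {"rows": "1 0 0 -6 0 0 0;1 0 0 -10 0 0 0;1 0 0 -15 0 0 0;1 0 0 -20 0 0 0;1 0 0 -20 0 0 0"}}

```text
time_s: 12.1
position: [0.5696, -0.0912, 0.1493]
tool_rot: [[0.998, -0.065, 0.005], [-0.065, -0.998, -0.002], [0.005, 0.002, -1.0]]
ft_force: [0.4, -0.5, -0.8]
grip_width: 0.0472
```

{"name": "arm_command", "arguments": {"rows": "1 0 0 -25 0 0 0;1 0 0 -25 0 0 0;1 0 0 -25 0 0 0;1 0 0 -25 0 0 0;1 0 0 -25 0 0 0"}}

```text
time_s: 12.52
position: [0.5687, -0.0908, 0.2751]
tool_rot: [[0.998, -0.065, 0.006], [-0.065, -0.998, -0.003], [0.006, 0.002, -1.0]]
ft_force: [0.9, 0.1, -0.4]
grip_width: 0.0473
```

{"name": "arm_command", "arguments": {"rows": "1 0 0 -20 0 0 0;1 0 0 -12 0 0 -1.2;1 0 0 -6 0 0 -1.2;1 0 0 0 0 0 -1.3;1 0 0 0 0 0 0"}}

```text
time_s: 12.93
position: [0.5686, -0.0908, 0.3107]
tool_rot: [[1.0, 0.001, 0.005], [0.001, -1.0, -0.002], [0.005, 0.002, -1.0]]
ft_force: [0.7, -0.2, -1.2]
grip_width: 0.0472
```

```bash
python3 - <<'E'
from h import *
o=readout.observe();print(o['q'],o['time_s'],o['position'],o['grip_width'])
plan([(np.array([.53,-.32,.30]),toolf(0,0),15)],grip=1)
E
```

```text
[-2.08326442e+01  2.23954319e+01  6.31601926e+01 -2.93049757e-02
  9.41250210e+01  6.90851006e+01] 12.9333 [ 0.56859162 -0.09077063  0.3106874 ] 0.047158504272674644
15 rows, each world step mm [ -2.6 -15.3  -0.7]
  1 -2.6 15.3 0.7 0.01 -0.02 0.01;  1 -2.6 15.3 0.7 0.01 -0.02 0.01;  1 -2.6 15.3 0.7 0.01 -0.02 0.01;  1 -2.6 15.3 0.7 0.01 -0.02 0.01;  1 -2.6 15.3 0.7 0.01 -0.02 0.01;
  1 -2.6 15.3 0.7 0.01 -0.02 0.01;  1 -2.6 15.3 0.7 0.01 -0.02 0.01;  1 -2.6 15.3 0.7 0.01 -0.02 0.01;  1 -2.6 15.3 0.7 0.01 -0.02 0.01;  1 -2.6 15.3 0.7 0.01 -0.02 0.01;
  1 -2.6 15.3 0.7 0.01 -0.02 0.01;  1 -2.6 15.3 0.7 0.01 -0.02 0.01;  1 -2.6 15.3 0.7 0.01 -0.02 0.01;  1 -2.6 15.3 0.7 0.01 -0.02 0.01;  1 -2.6 15.3 0.7 0.01 -0.02 0.01;
```

{"name": "arm_command", "arguments": {"rows": "1 -2.6 8 0 0 0 0;1 -2.6 15 0 0 0 0;1 -2.6 16 0 0 0 0;1 -2.6 16 0 0 0 0;1 -2.6 16 0 0 0 0"}}

```text
time_s: 13.35
position: [0.5553, -0.163, 0.3102]
tool_rot: [[1.0, -0.001, 0.004], [-0.001, -1.0, -0.002], [0.004, 0.002, -1.0]]
ft_force: [0.6, -0.3, -1.1]
grip_width: 0.0471
```

{"name": "arm_command", "arguments": {"rows": "1 -2.6 16 0 0 0 0;1 -2.6 16 0 0 0 0;1 -2.6 16 0 0 0 0;1 -2.6 16 0 0 0 0;1 -2.6 16 0 0 0 0"}}

```text
time_s: 13.77
position: [0.5422, -0.2431, 0.3103]
tool_rot: [[1.0, -0.001, 0.004], [-0.001, -1.0, -0.002], [0.004, 0.002, -1.0]]
ft_force: [0.2, -0.2, -1.7]
grip_width: 0.0474
```

{"name": "arm_command", "arguments": {"rows": "1 -2.6 16 0 0 0 0;1 -2.6 16 0 0 0 0;1 -2.6 16 0 0 0 0;1 -2.6 16 0 0 0 0;1 -1 8 0 0 0 0"}}

```text
time_s: 14.18
position: [0.5309, -0.3162, 0.3111]
tool_rot: [[1.0, -0.002, 0.005], [-0.002, -1.0, -0.003], [0.005, 0.003, -1.0]]
ft_force: [0.2, -0.5, -1.7]
grip_width: 0.047
```

{"name": "arm_command", "arguments": {"rows": "1 0 0 0 0 -0.3 0;1 0 0 0 0 0 0;1 0 0 0 0 0 0;1 0 0 0 0 0 0;1 0 0 0 0 0 0"}}

```text
time_s: 14.6
position: [0.5317, -0.3131, 0.3117]
tool_rot: [[1.0, 0.001, 0.001], [0.001, -1.0, -0.003], [0.001, 0.003, -1.0]]
ft_force: [-0.4, 1.3, -0.6]
grip_width: 0.0474
```

```bash
python3 - <<'E'
from h import *
o=readout.observe();print(o['q'],o['time_s'],o['position'],o['tool_rot'].round(3),o['ft_force'])
im=snap('side','s4.png');t=snap('top','t4.png')
o=np.hstack([cv2.resize(im,(640,400))[:,200:],t[:,250:]]);print(o.shape); cv2.imwrite('pics/c4.png',cv2.resize(o,(800,int(400*800/o.shape[1])))[...,::-1])
E
```

```text
[-4.14367799e+01  2.70139377e+01  5.54901776e+01 -9.09870791e-02
  9.73532344e+01  4.84949610e+01] 14.6 [ 0.53166439 -0.31310517  0.31174514] [[ 1.     0.001  0.001]
 [ 0.001 -1.    -0.003]
 [ 0.001  0.003 -1.   ]] [-0.42368837  1.30106336 -0.60317142]
(400, 830, 3)
```

View pics/c4.png

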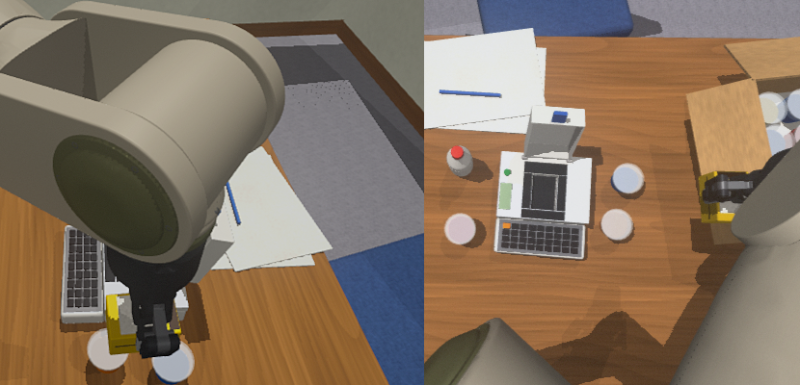

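View pics/s4.png

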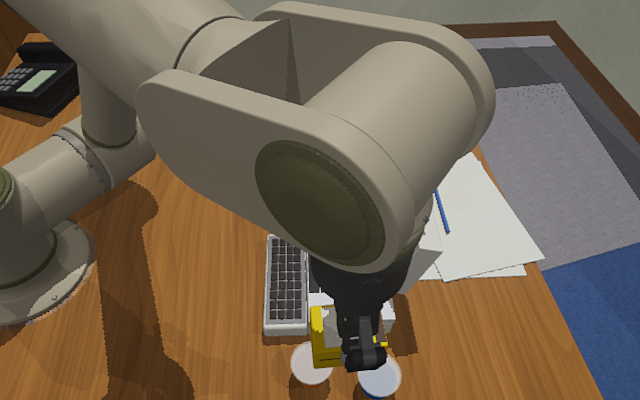

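The cover stays open, the bay is empty, the cups and bottle haven't moved, and the cassette is held right of the printer with its dark end at the far side. Now a numeric check of the cassette's levelness.

```bash
python3 - <<'E'
from h import *
o=readout.observe(); p=o['position']; c=p+np.array([-.002,0,-.0368]); print('origin est',c)
s=cv2.imread('pics/s4.png'); t=cv2.imread('pics/t4.png')
for n,im in(('side',s),('top',t)):
    for z in(0,.042):
        for x,y in[(-.035,-.024),(.035,-.024),(.035,.024),(-.035,.024)]:
            q=proj(n,c+[x,y,z]); print(n,x,y,z,q.round(1))
            cv2.circle(im,tuple(int(round(v*16)) for v in q),20,(255,0,255),-1,cv2.LINE_AA,4)
a=cv2.resize(s[290:390,290:410],(480,400)); b=cv2.resize(t[150:250,520:600],(320,400))
cv2.imwrite('pics/c5.png',np.hstack([a,b]))
for n,f in(('t0','t4'),):
    A=cv2.imread(f'pics/{n}.png');B=cv2.imread(f'pics/{f}.png')
    for x,y in[(287,165),(287,238),(461,185),(450,233)]:
        w=A[y-18:y+18,x-18:x+18]; r=cv2.matchTemplate(B[y-26:y+26,x-26:x+26],w,5); print(cv2.minMaxLoc(r)[1::2], 'same=(8,8)')
E
```

```text
origin est [ 0.52955399 -0.31333893  0.27492188]
side -0.035 -0.024 0 [312.  370.8]
side 0.035 -0.024 0 [381.6 363.6]
side 0.035 0.024 0 [372.7 319.1]
side -0.035 0.024 0 [307.5 325.2]
side -0.035 -0.024 0.042 [312.3 354.2]
side 0.035 -0.024 0.042 [387.1 346.7]
side 0.035 0.024 0.042 [377.2 300.2]
side -0.035 0.024 0.042 [307.5 306.5]
top -0.035 -0.024 0 [570.3 232.4]
top 0.035 -0.024 0 [566.6 183.7]
top 0.035 0.024 0 [533.1 183.3]
top -0.035 0.024 0 [536.2 231.9]
top -0.035 -0.024 0.042 [590.5 230.6]
top 0.035 -0.024 0.042 [586.2 178.3]
top 0.035 0.024 0.042 [550.1 177.8]
top -0.035 0.024 0.042 [553.8 230.1]
(0.9977993965148926, (8, 8)) same=(8,8)
(0.9990859031677246, (8, 8)) same=(8,8)
(0.9992090463638306, (8, 8)) same=(8,8)
(0.9990548491477966, (8, 8)) same=(8,8)
```

View pics/c5.png

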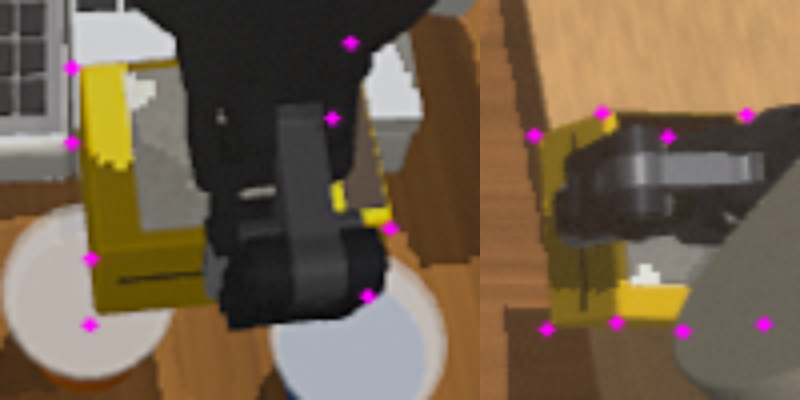

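```bash
python3 - <<'E'
from h import *
s=snap('side','s5.png')[...,::-1]; t=snap('top','t5.png')[...,::-1]
g=lambda i:cv2.convertScaleAbs(i,alpha=1.5)
a=cv2.resize(g(s[300:375,305:395]),(450,375),interpolation=3)
b=cv2.resize(g(t[170:240,530:595]),(325,350),interpolation=3); b=cv2.copyMakeBorder(b,0,25,0,0,0)
o=np.hstack([a,b]); cv2.imwrite('pics/c6.png',o); print(o.shape)
o=readout.observe(); print(o['position'],o['qvel'].round(2))
E
```

```text
(375, 775, 3)
[ 0.53152108 -0.31356728  0.31165997] [-0.29  0.01 -0.03 -0.    0.11  0.04]
```

View pics/c6.png

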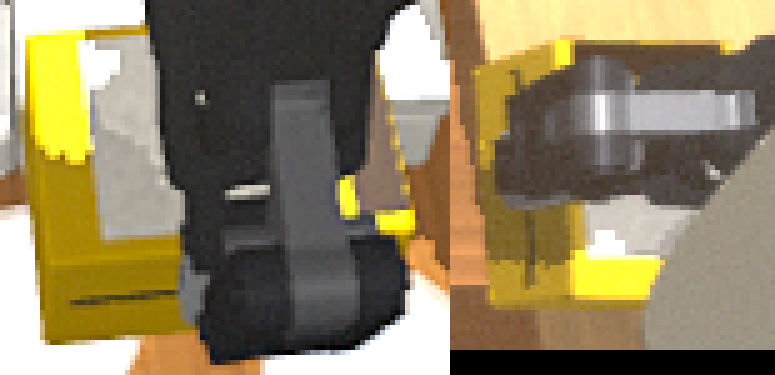

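```bash
python3 - <<'E'
from h import *
from scipy.optimize import least_squares
O=[('side',(-1,-1,1),(313.4,352.4)),('side',(-1,-1,0),(314.2,368.6)),('side',(-1,1,1),(310,307.2)),('side',(1,-1,1),(388,346)),
('top',(-1,1,0),(538.4,230.6)),('top',(-1,1,1),(554,230.6)),('top',(1,1,0),(535.2,184)),('top',(1,1,1),(554,178.4))]
S=np.array([.035,.024,.042])
def f(v):
    R=Ro.from_rotvec(v[3:],degrees=True).as_matrix(); return np.concatenate([proj(n,R@(S*k)+v[:3])-np.array(u) for n,k,u in O])
r=least_squares(f,[.53,-.313,.275,0,0,0],x_scale=[.01]*3+[1]*3); print(r.x.round(3),r.fun.round(1))
print('sd deg',np.sqrt(np.diag(np.linalg.inv(r.jac.T@r.jac)))[3:]*np.sqrt(2*r.cost/10))
E
```

```text
[ 0.531 -0.314  0.278 -0.239 -1.033 -0.422] [-0.7  1.  -1.   1.6 -1.8 -1.6  0.2 -0.1 -0.8  0.2  1.2 -1.1  0.1 -2.1
 -1.5 -1.6]
sd deg [1.89936384 1.41956003 0.92638815]
```

The cassette is level within measurement error (pitch −1.0 ± 1.4°, roll −0.2 ± 1.9°, yaw −0.4 ± 0.9°) and its underside is at about 0.275 m. I'll let it settle for a few rows, then hand in.

{"name": "arm_command", "arguments": {"rows": "1 0 0 0 0 0 0;1 0 0 0 0 0 0;1 0 0 0 0 0 0;1 0 0 0 0 0 0;1 0 0 0 0 0 0"}}

```text
time_s: 15.22
position: [0.5314, -0.3139, 0.3115]
tool_rot: [[1.0, -0.0, 0.001], [-0.0, -1.0, -0.003], [0.001, 0.003, -1.0]]
ft_force: [-0.4, 0.8, -0.9]
grip_width: 0.0474
```

```bash
python3 -c "
from h import *
print(readout.observe()['qvel'].round(2)); print(env.close_job())"
```

```text
[ 0.04 -0.01 -0.01 -0.04  0.01 -0.13]
the job is handed in; nothing more can be done
None
```

I opened the printer cover all the way, lifted the yellow cassette out, and am holding it up to the right of the printer. The job is handed in at about 15 s; no verdict was reported.

- **Cover:** I swung it up by its tab until it hit the stop, where the wrist force rose to about 16 N. The tab's position in the side image matches 1.85 rad within 1.5 px, and the last pictures still show the cover open.
- **Cassette:** its underside is about 27.5 cm above the desk and its nearest side is about 10 cm clear of the printer. The dark window faces the far side of the desk. A fit to both camera views gave pitch −1.0 ± 1.4°, roll −0.2 ± 1.9° and yaw −0.4 ± 0.9°, so it is level and square only to within that error. The predicted and seen corners differed by up to about 4 px before the fit, and by about 2 px after it.
- **Grip:** the fingers hold steady at 47 mm with 40 N, and the arm was still when I handed in.
- **Bystanders:** the paint cups and the glue bottle matched their starting images with no pixel shift.

No check failed.

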